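Free a mis-started canister lid and screw it home

ROBOT

A 6-joint arm with a two-finger parallel gripper is mounted at the origin on the work surface. World frame = base frame: x ahead of the robot, y to its left, z up, the work surface at z = 0. Lengths are in m, angles in rad, forces in N, time in s.
With the tool pointing down it reaches from about 0.35 to 0.8 m from the base axis. Payload 7.3 kg.
Tool frame: the origin (TCP) lies at the very end of the fingers, on their centre line; the grasp point (between the pads) lies 19 mm behind it; z points along the fingers, x is the direction in which the jaws open and shut, and the axes are right-handed (so a half turn about z gives the same grasp; the last joint's range is limited). The gripper opens to 85 mm and grips with 20 to 120 N. Pads are 22 mm wide; open, the fingers measure 114 mm over their backs; the gripper's body (76 mm by 85 mm) begins 54 mm behind the grasp point. The pads swing forward as they close: fully open they stand 13 mm farther back than shut.
Start: joints at [-1.284, 0.342, 1.524, -0, 1.275, -0.146], TCP at [0.22, -0.477, 0.231] pointing down, gripper open.
Joint ranges: [-2.53, 2.53], [-0.77, 2.02], [0.04, 2.7], [-1, 4.14], [0.28, 2.66], [-3.11, 3.11]. Speed limits (rad/s): [2.57, 2.57, 3.14, 3.14, 3.14, 3.14].

INTERFACE

Orientations are given as a unit quaternion [w, x, y, z].
In Python, from workcell import env gives the robot as it stands.
- The arm moves only by the shell command python3 -m crank 'ROWS'. ROWS is JSON, a list of rows, each an object of numbers: "x", "y", "z": the shift along the tool's x, y, z in units of 30 mm (1.0 is 30 mm); "spin": the turn about the tool's z in units of 8 degrees (1.0 is 8 degrees); "grip": the opening, from 0 (shut) to 1 (fully open). A call has 1 to 8 rows; each row is the pose to reach, as a shift and turn from the pose commanded when the call began, along the tool's axes at that moment; what a row does not reach only later rows make up. A row lasts 1/10 s, in which the tool goes at most 50 mm and 8.59 degrees, less where a joint would pass 70% of its speed; a pose out of reach is approached as far as the arm can. A call with a gripper value outside its range is refused whole. The fingers move at their own pace and stop on an object; the grip force is fixed at half the most. Time passes only in rows, so rows that repeat a pose let the fingers close. It gives the time, the measured TCP pose, the force and the opening at its end, in the units of the state.
- env.state(): the state, without advancing time (a new reading comes with each control period).
- env.read_camera(name): name is "side" or "top" or "wrist"; returns the picture (400x640x3 uint8, red, green, blue); there is no depth.
- env.camera_model(name): a dict with "intrinsics" (3x3 intrinsics, pixels), "R" (3x3) and "t" (3): a world point X has camera coordinates R X + t. Camera axes: x right, y down, z forward; pixel columns grow to the right and rows downward; lengths in m; the calibration is good to about 2 mm. A picture is of the moment at which its call begins: read the wrist's pose just before it. camera_model takes no time and is no camera call; for the wrist camera it gives the pose at the moment of the call.
- env.close_job(): hands the job in, once; it reports no verdict.
The state is a dict: "t": time; "joint_positions": joint angles; "dq": joint speeds; "tau": joint torques, N m; "tool_pos": TCP position; "tool_rot": TCP orientation; "ft_force": force on the tool from outside, world axes, zero at the start; "torque": the same for the moment, N m; "gripper_width": opening from 0.0 (shut) to 1.0 (fully open).
Only numpy, scipy, OpenCV 4.12 (cv2) and the standard library are available. Lean on these libraries where they do the work, as an engineer would, in place of code of your own. Each camera call takes 0.05 s, during which the arm holds its last target.

TASK

The lid of the smoked glass canister is sitting high on its screw thread and will not screw down. Turn it gently backward (anticlockwise from above) by its orange ears, without lifting it off, until it drops into the start of the thread, then screw it gently forward (clockwise) until it comes home against its stop, and let go. Leave the rest of the row on the sill as it stands, and do not press the timer.

Things in the scene. Friction and masses are not known exactly. Their poses are not given: they have to be found in the camera images.
- canister: Smoked glass canister, an upright cylinder 80 mm in diameter, held fast in an aluminium foot (100 mm diameter, 22 mm high, its screw lugs reach 63 mm from the axis): it neither moves nor turns. Origin on its axis at the sill, z up. A screw neck 26 mm high stands on the glass from 125 mm up, hidden by the lid.
- thread (a point): Foot of the neck, on the canister's axis, 125 mm up. Right-hand thread, three equal starts; their bearing is unknown, unrelated to the canister's yaw. The lid first rests on the flat thread tops: clockwise from there it jams while high; anticlockwise, after some 10 to 80 degrees (unknown), it drops 8.5 mm by its own weight, and 20 degrees or less further on meets a firm stop.
- lid: Loose chrome cap, about 0.3 kg, 93 mm outer diameter, 51 mm high, slightly domed, no knob. Origin on its axis at the skirt's lower edge, z up. Two orange ears stand out along its +y and -y. Origin's height above the canister's origin: 124 mm at first, 115.5 mm once dropped into the thread, 109 mm home. From the drop, 80 to 105 degrees clockwise winds it down to a firm stop: home.
- ear_a (a point): Centre of the outer part of the +y ear, 70 mm from the lid's axis and 22 mm above its origin. The ear is 12 mm thick (along the lid's x), 18 mm high, clear of the skirt from 47 mm and ends 82 mm from the axis. Shut fingertips beside it, about 70 mm from the axis, push it round; 1 to 4 N turns the lid. The stops do not yield, and more than 40 N from the fingers damages the lid.
- ear_b (a point): The same point of the -y ear, which is alike.
- timer: Chrome push-button kitchen timer, fixed: a drum 68 mm in diameter and 52 mm high, with a round plunger on top to 70 mm. Origin at the centre of its underside. To be left alone.
- plunger (a joint): Travel of the timer's plunger, m: 0 up, 0.006 fully pressed. To be left alone.
- eggcup_a: Orange melamine egg cup, loose, 51 mm in diameter, 60 mm high, origin at the centre of its underside. To be left alone.
- eggcup_b: The same egg cup again. To be left alone.
- poacher: Cast aluminium egg poacher cup, loose, 86 mm in diameter, 30 mm high, with a flat lug to its +y reaching 76 mm from the centre; origin at the centre of its underside. To be left alone.
- shaker: White salt shaker with a chrome top, loose, 44 mm in diameter, 81 mm high, origin at the centre of its underside. To be left alone.
- teaspoon: Teaspoon with a wooden handle lying flat, loose, 140 mm long along its x. To be left alone.
Things that resemble listed ones, but are neither listed nor needed, are in the scene too. Leave any blue or purple look-alike of the lid alone.

How it is judged:
By the outcome, as a careful person would: the job done as asked, in the order asked, and still so for the second after the job is handed in, with the robot touching nothing.
It also fails if it takes over 51 s, if anything falls off the work surface, if the arm or the gripper's body presses on something with over 40 N, if the wrist force passes 120 N, or if a joint passes its speed limit or range.

## Working session

There is one attempt and no reset: what is moved stays moved. The work goes in short steps, Python scripts to look and compute and a shell command to move; the robot and the scene stay as the last step left them, time stands still between calls to the robot, and variables do not carry over. Pictures are saved under pics/ and viewed, and the job is handed in when it is done.

```bash
ls; mkdir -p pics; python3 - <<'E'
from workcell import env
import cv2
for n in ["side","top","wrist"]:
    m=env.camera_model(n); im=env.read_camera(n)
    cv2.imwrite(f"pics/{n}0.png",im[:,:,::-1]); print(n,m)
print(env.state())
E
```

```text
pics
side {'intrinsics': array([[431.71447619,   0.        , 329.98852092],
       [  0.        , 431.71447619, 198.44452332],
       [  0.        ,   0.        ,   1.        ]]), 'R': array([[-0.80119786, -0.59813771, -0.01769947],
       [-0.43358358,  0.60065674, -0.6717267 ],
       [ 0.41241637, -0.53051179, -0.74058759]]), 't': array([0.45641359, 0.30416584, 1.03021093])}
top {'intrinsics': array([[439.69862878,   0.        , 322.22393411],
       [  0.        , 439.69862878, 202.72879671],
       [  0.        ,   0.        ,   1.        ]]), 'R': array([[-0.01387499, -0.99989096,  0.00505557],
       [-0.99011877,  0.01303343, -0.13962435],
       [ 0.13954323, -0.0069429 , -0.99019164]]), 't': array([0.0286537 , 0.58366661, 1.25076433])}
wrist {'intrinsics': array([[278.21062041,   0.        , 317.06533227],
       [  0.        , 278.21062041, 205.30721556],
       [  0.        ,   0.        ,   1.        ]]), 'R': array([[ 4.19044831e-01, -9.07965339e-01, -6.09854532e-04],
       [-8.73023244e-01, -4.03102689e-01,  2.74478846e-01],
       [-2.49463113e-01, -1.14486525e-01, -9.61592945e-01]]), 't': array([-0.52481937, -0.03420005,  0.37704842])}
{'t': 0.15, 'joint_positions': array([-1.28402542e+00,  3.42551436e-01,  1.52477757e+00, -3.04559052e-05,
        1.27539449e+00, -1.45977392e-01]), 'dq': array([-0.00123565, -0.00047147, -0.00286323,  0.00043124, -0.00109447,
       -0.00137433]), 'tau': array([ 1.17668998e-03, -4.33907712e+01, -2.46146017e+01, -2.21840082e-04,
        5.75909478e-03, -3.08279823e-05]), 'tool_pos': array([ 0.2201073 , -0.47631134,  0.23079843]), 'tool_rot': array([-3.59703891e-04,  8.42429506e-01, -5.38806280e-01, -4.36496993e-04]), 'ft_force': array([0.20750653, 0.4163666 , 0.35143957]), 'torque': array([0.02313241, 0.008509  , 0.00581425]), 'gripper_width': 1.0004571139566245}
```

View pics/side0.png

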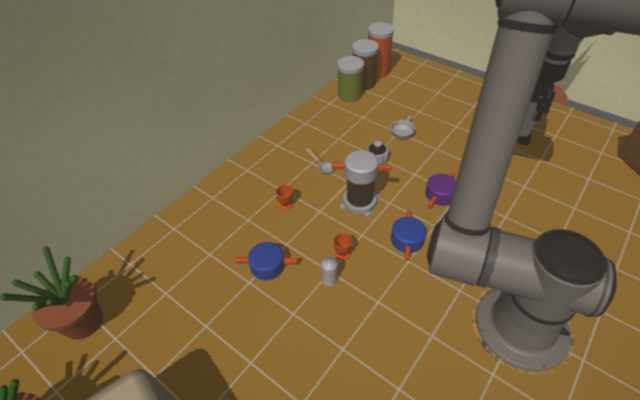

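View pics/top0.png

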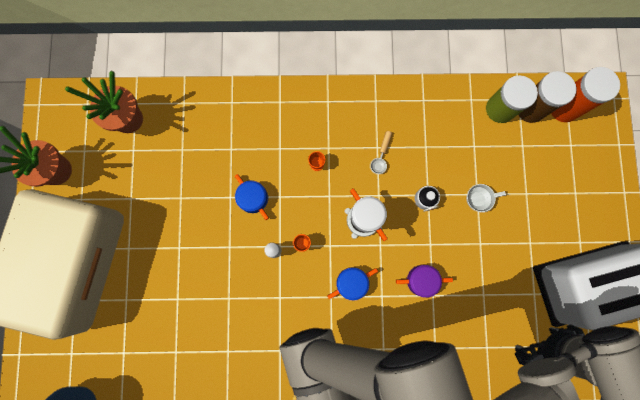

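View pics/wrist0.png

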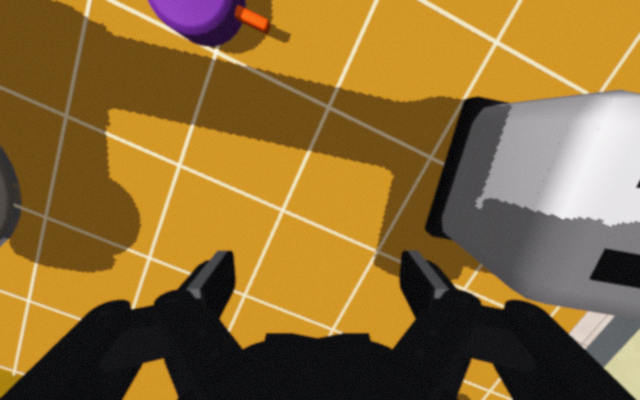

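Candidates in the top view: a chrome lid with orange ears on the dark canister (368,215), blue look-alikes at (252,197) and (353,284), a purple one at (425,281), and earless jars at (518,92), (556,90) and (600,85). I choose the chrome one at (368,215) and check it in a crop.

```bash
cat > h.py <<'E'
from workcell import env
import numpy as np, cv2
def ray(m,u,v):
    d=np.linalg.inv(m["intrinsics"])@[u,v,1]; R=m["R"]; return -R.T@m["t"], R.T@d
def onz(m,uv,z):
    c,d=ray(m,*uv); return c+d*(z-c[2])/d[2]
def proj(m,X):
    p=m["intrinsics"]@(m["R"]@X+m["t"]); return p[:2]/p[2]
def tri(ma,a,mb,b):
    c1,d1=ray(ma,*a); c2,d2=ray(mb,*b)
    s=np.linalg.lstsq(np.c_[d1,-d2],c2-c1,rcond=None)[0]
    p,q=c1+s[0]*d1,c2+s[1]*d2; return (p+q)/2, np.linalg.norm(p-q)
def orange(im,box):
    x0,y0,x1,y1=box
    h=cv2.cvtColor(im,cv2.COLOR_RGB2HSV)
    k=((h[...,0]<=9)|(h[...,0]>176))&(h[...,1]>150)&(h[...,2]>90)
    k2=np.zeros(k.shape,np.uint8);k2[y0:y1,x0:x1]=k[y0:y1,x0:x1]
    n,l,s,c=cv2.connectedComponentsWithStats(k2)
    out=[]
    for i in range(1,n):
        if s[i,4]>=8: out.append((c[i],s[i]))
    return out,k2
E
python3 - <<'E'
from h import *
t=env.read_camera("top");s=env.read_camera("side")
a=cv2.resize(t[150:300,220:480],None,fx=3,fy=3,interpolation=2)
b=cv2.resize(s[110:230,300:440],None,fx=4,fy=4,interpolation=2)
cv2.imwrite("pics/ct.png",a[:,:,::-1]);cv2.imwrite("pics/cs.png",b[:,:,::-1])
for n,im,bx in(("top",t,(335,180,410,245)),("side",s,(325,150,400,185))):
    for c,st in orange(im,bx)[0]: print(n,c,st)
E
```

```text
side [337.56363636 165.54545455] [332 163  12   6  55]
side [383.66176471 167.51470588] [378 165  12   6  68]
```

View pics/ct.png

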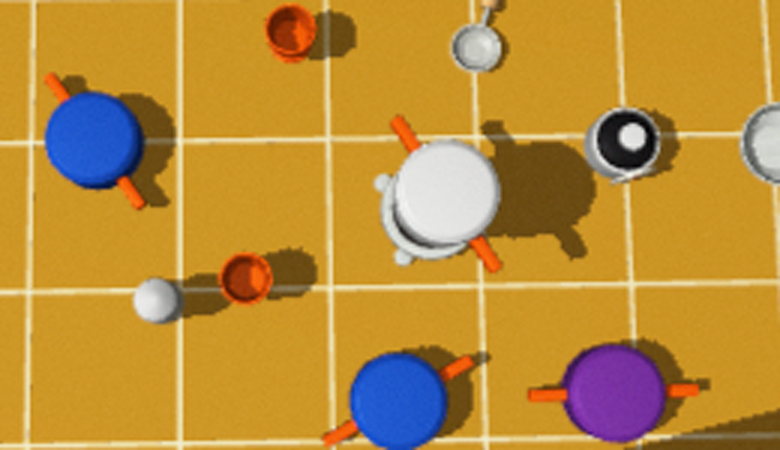

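View pics/cs.png

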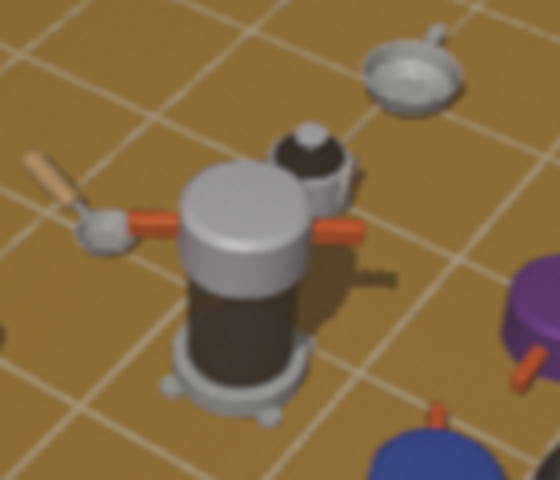

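The crop shows the chrome lid on the dark glass, with one ear at top (354,194) and the other at top (382,235). In the side view the ears are at (337,165) and (384,167). The chosen lid is the right one.

```bash
sed -i 's/def orange(im,box):/def orange(im,box,hm=9):/; s/<=9)/<=hm)/' h.py; python3 - <<'E'
from h import *
t=env.read_camera("top");s=env.read_camera("side");mt=env.camera_model("top");ms=env.camera_model("side")
T=orange(t,(335,180,410,245),11)[0];S=orange(s,(325,150,400,185))[0]
for c,st in T: print(c,st)
for z in (.146,.155):
  P=[onz(mt,c,z) for c,_ in T]; print(z,P)
for a,b in((0,0),(1,1)):
  if len(T)==2: print(tri(mt,T[a][0],ms,S[b][0]))
h=cv2.cvtColor(t,cv2.COLOR_RGB2HSV)
k=((h[...,1]<40)&(h[...,2]>150)).astype(np.uint8); m=np.zeros_like(k);m[190:240,348:392]=k[190:240,348:392]
k3=cv2.morphologyEx(m,cv2.MORPH_OPEN,cv2.getStructuringElement(2,(15,15)))
n,l,st,c=cv2.connectedComponentsWithStats(k3);print(st,c)
print(onz(mt,c[1],.17), -mt["R"].T@mt["t"])
print(h[195:199,352:357])
E
```

```text
[354.64285714 194.02380952] [351 189   9  11  42]
[381.2244898  233.65306122] [377 228  10  13  49]
0.146 [array([ 0.59180653, -0.06650932,  0.146     ]), array([ 0.48368969, -0.1349506 ,  0.146     ])]
0.155 [array([ 0.59036477, -0.06577146,  0.155     ]), array([ 0.48307687, -0.13368799,  0.155     ])]
(array([ 0.59078849, -0.06674083,  0.14807424]), np.float64(0.0015821252225361728))
(array([ 0.48315188, -0.13501722,  0.14726516]), np.float64(0.0010267997384358358))
[[     0      0    640    400 255069]
 [   350    197     36     34    931]] [[319.3230224  199.4479925 ]
 [367.98711063 213.74865736]]
[ 0.53491729 -0.0984174   0.17      ] [0.40376114 0.02972733 1.31984559]
[[[ 16 124 218]
  [ 10 248 223]
  [ 11 244 247]
  [ 11 239 246]
  [ 11 244 243]]

 [[ 19 132 220]
  [ 12 204 201]
  [ 10 250 231]
  [ 12 242 247]
  [ 12 252 244]]

 [[ 20 185 209]
  [ 18 210 197]
  [ 12 236 215]
  [ 11 247 245]
  [ 12 247 246]]

 [[ 20 210 204]
  [ 20 210 204]
  [ 17 219 198]
  [ 10 250 223]
  [ 12 247 248]]]
```

```bash
python3 -m crank '[{"x":-3.3,"y":-6.2,"spin":-0.5,"grip":1},{"x":-6.66,"y":-12.5,"spin":-0.95,"grip":0.45},{"x":-6.66,"y":-12.5,"spin":-0.95,"grip":0.45},{"x":-6.66,"y":-12.5,"spin":-0.95,"grip":0.45},{"x":-6.66,"y":-12.5,"spin":-0.95,"grip":0.45},{"x":-6.66,"y":-12.5,"spin":-0.95,"grip":0.45},{"x":-6.66,"y":-12.5,"spin":-0.95,"grip":0.45},{"x":-6.66,"y":-12.5,"spin":-0.95,"grip":0.45}]'
```

```text
invalid input
```

```bash
python3 -m crank '[{"x":-3.3,"y":-6.2,"z":0,"spin":-0.5,"grip":1},{"x":-6.66,"y":-12.5,"z":0,"spin":-0.95,"grip":0.45}]'; python3 -m crank --help
```

```text
t: 0.55
tool_pos: [0.2806, -0.3966, 0.231]
tool_rot: [-0.0, 0.876, -0.482, -0.0]
ft_force: [1.3, 0.1, -0.0]
gripper_width: 0.859invalid input: not JSON, or not a number
```

```bash
python3 -m crank '[{"x":-3.8,"y":-10.2,"z":0,"spin":0,"grip":0.45},{"x":-3.8,"y":-10.2,"z":0,"spin":0,"grip":0.45},{"x":-3.8,"y":-10.2,"z":0,"spin":0,"grip":0.45},{"x":-3.8,"y":-10.2,"z":0,"spin":0,"grip":0.45},{"x":-3.8,"y":-10.2,"z":0,"spin":0,"grip":0.45},{"x":-3.8,"y":-10.2,"z":0,"spin":0,"grip":0.45},{"x":-3.8,"y":-10.2,"z":0,"spin":0,"grip":0.45},{"x":-3.8,"y":-10.2,"z":0,"spin":0,"grip":0.45}]'
cat > look.py <<'E'
import sys
from h import *
k=sys.argv[1]
mw=env.camera_model("wrist");w=env.read_camera("wrist");s=env.read_camera("side")
c=cv2.resize(s[130:230,290:450],(640,400),interpolation=2)
im=np.vstack([cv2.resize(w,(480,300)),cv2.resize(c,(480,300))])
cv2.imwrite(f"pics/l{k}.png",im[:,:,::-1]); cv2.imwrite(f"pics/w{k}.png",w[:,:,::-1]); cv2.imwrite(f"pics/s{k}.png",s[:,:,::-1])
st=env.state(); q=st["tool_rot"]
print(st["t"],st["tool_pos"].round(4),"psi",np.degrees(2*np.arctan2(q[2],q[1])).round(2),st["ft_force"].round(2),st["torque"].round(2),round(st["gripper_width"],3))
E
python3 look.py 1
```

```text
t: 1.35
tool_pos: [0.4795, -0.1339, 0.2312]
tool_rot: [-0.0, 0.877, -0.48, 0.0]
ft_force: [0.1, -0.4, 0.5]
gripper_width: 0.448
1.45 [ 0.4779 -0.1364  0.2311] psi -57.51 [-0.16 -0.15  0.8 ] [-0.04 -0.01  0.04] 0.451
```

View pics/l1.png

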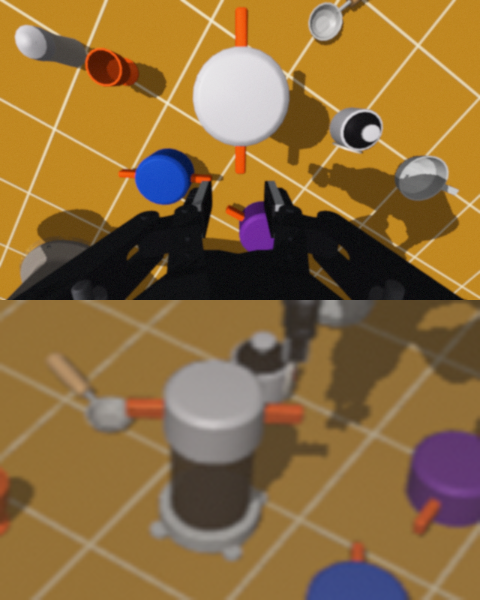

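The wrist view shows the lid at (240,97) in the composite, with the near ear at (240,160) lined up with the gap between the fingers. I'll refine this from the wrist picture.

```bash
python3 - <<'E'
from h import *
w=cv2.imread("pics/w1.png")[:,:,::-1].copy(); m=env.camera_model("wrist")
O=orange(w,(290,0,350,245),12)[0]
P=[onz(m,c,.146) for c,_ in O]
for (c,s),p in zip(O,P): print(c,s,p)
d=P[0]-P[1]; print(np.degrees(np.arctan2(d[1],d[0])))
h=cv2.cvtColor(w,cv2.COLOR_RGB2HSV)
k=((h[...,1]<40)&(h[...,2]>120)).astype(np.uint8); z=np.zeros_like(k); z[50:210,240:400]=k[50:210,240:400]
z=cv2.morphologyEx(z,cv2.MORPH_OPEN,np.ones((25,25)))
c=max(cv2.findContours(z,0,2)[0],key=cv2.contourArea);(u,v),r=cv2.minEnclosingCircle(c);print(u,v,r,onz(m,(u,v),.17))
# ear ends
for yy in (O[0][1][1],O[1][1][1]+O[1][1][3]): print(onz(m,(O[0][0][0],yy),.146))
E
```

```text
[321.48721072  35.77101096] [313  10  17  52 821] [ 0.59165928 -0.06829375  0.146     ]
[320.11506276 212.25941423] [313 195  15  37 478] [ 0.47910585 -0.13922492  0.146     ]
32.21912842291592
321.0 127.9800033569336 65.53299713134766 [ 0.53764904 -0.1021329   0.17      ]
[ 0.60516953 -0.05961296  0.146     ]
[ 0.4646129  -0.14992534  0.146     ]
```

```bash
python3 -m crank '[{"x":0.05,"y":0.07,"z":1,"spin":0,"grip":0.45},{"x":0.05,"y":0.07,"z":2,"spin":0,"grip":0.45},{"x":0.05,"y":0.07,"z":2.6,"spin":0,"grip":0.45},{"x":0.05,"y":0.07,"z":3.2,"spin":0,"grip":0.45},{"x":0.05,"y":0.07,"z":3.5,"spin":0,"grip":0.45},{"x":0.05,"y":0.07,"z":3.5,"spin":0,"grip":0.45}]'
python3 look.py 2
```

```text
t: 2.05
tool_pos: [0.4759, -0.1398, 0.1255]
tool_rot: [0.0, 0.876, -0.482, -0.001]
ft_force: [-0.2, -0.2, -0.1]
gripper_width: 0.453
2.15 [ 0.4771 -0.1398  0.1269] psi -57.66 [-0.28  0.91  0.11] [ 0.04 -0.05 -0.  ] 0.451
```

View pics/l2.png

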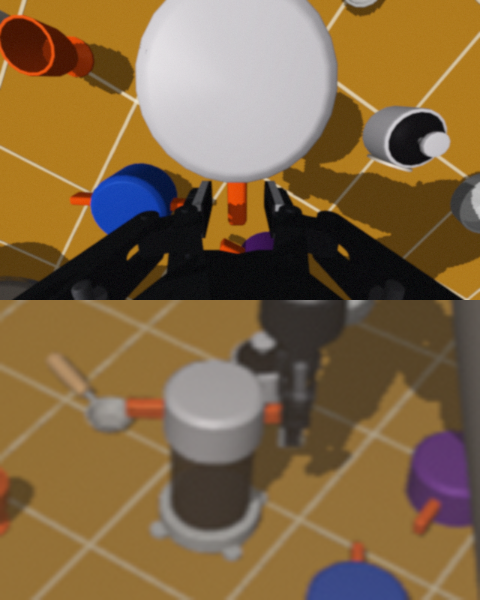

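The ear at (237,205) sits between the fingers, clear on both sides, and the lid is fully visible in the side view. Now I turn gently anticlockwise.

```bash
python3 -m crank '[{"x":0.1,"y":0,"z":0,"spin":-0.31,"grip":0.45},{"x":0.2,"y":-0.01,"z":0,"spin":-0.62,"grip":0.45},{"x":0.3,"y":-0.02,"z":0,"spin":-0.94,"grip":0.45},{"x":0.4,"y":-0.035,"z":0,"spin":-1.25,"grip":0.45},{"x":0.5,"y":-0.055,"z":0,"spin":-1.56,"grip":0.45},{"x":0.6,"y":-0.08,"z":0,"spin":-1.88,"grip":0.45},{"x":0.7,"y":-0.11,"z":0,"spin":-2.19,"grip":0.45},{"x":0.8,"y":-0.14,"z":0,"spin":-2.5,"grip":0.45}]'
cat > meas.py <<'E'
import sys
from h import *
# lid bearing from far ear (side+top), lid height from side lid blob
C=np.array([.536,-.102])
def run(k):
    s=env.read_camera("side"); t=env.read_camera("top"); mt=env.camera_model("top"); ms=env.camera_model("side")
    cv2.imwrite(f"pics/s{k}.png",s[:,:,::-1]); cv2.imwrite(f"pics/t{k}.png",t[:,:,::-1])
    for c,st in orange(t,(330,172,412,255),12)[0]:
        p=onz(mt,c,.144)[:2]-C; print("top ear",c.round(1),"bearing %.1f r %.3f"%(np.degrees(np.arctan2(p[1],p[0]))%360,np.hypot(*p)),st[4])
    S=[(c,st) for c,st in orange(s,(315,140,405,200))[0]]
    for c,st in S: print("side ear",c.round(1),st[4])
    # lid top edge profile in side: strongest gradient along column 361
    g=cv2.cvtColor(s,cv2.COLOR_RGB2GRAY).astype(float)[:,356:366].mean(1)
    d=np.diff(cv2.GaussianBlur(g[:,None],(1,5),1)[:,0])
    up=d[140:168]; dn=-d[172:200]
    def sub(a,o):
        i=int(np.clip(np.argmax(a),1,len(a)-2)); y0,y1,y2=a[i-1:i+2]; return o+i+.5*(y0-y2)/(y0-2*y1+y2)
    print("lid top row %.2f  skirt bottom row %.2f"%(sub(up,140),sub(dn,172)))
    q=env.state(); r=q["tool_rot"]; print("t",round(q["t"],2),q["tool_pos"].round(4),"psi",np.degrees(2*np.arctan2(r[2],r[1])).round(1),"F",q["ft_force"].round(1),"M",q["torque"].round(2))
run(sys.argv[1])
E
python3 meas.py 3; python3 - <<'E'
import cv2,numpy as np
s=cv2.imread("pics/s2.png")
g=cv2.cvtColor(s,6).astype(int)[:,356:366].mean(1);print(g[145:195].round())
E
```

```text
t: 2.95
tool_pos: [0.4938, -0.1572, 0.1275]
tool_rot: [-0.0, 0.947, -0.322, 0.001]
ft_force: [-1.5, 1.9, 0.3]
gripper_width: 0.45
top ear [352.  196.5] bearing 40.7 r 0.065 52
side ear [381.1 163.9] 34
side ear [338.  167.4] 57
lid top row 149.01  skirt bottom row 183.02
t 3.05 [ 0.4939 -0.1576  0.1274] psi -37.6 F [-0.2 -0.1  0.3] M [ 0.03 -0.04 -0.02]
[116. 118. 123. 126. 128. 138. 151. 154. 154. 154. 155. 156. 156. 157.
 157. 157. 158. 159. 159. 159. 159. 160. 160. 162. 170. 187. 192. 176.
 145. 134. 134. 134. 134. 134. 134. 134. 133. 134. 125.  93.  62.  56.
  57.  57.  57.  57.  57.  57.  57.  58.]
```

```bash
python3 -m crank '[{"x":0.1,"y":0,"z":0,"spin":-0.31,"grip":0.45},{"x":0.2,"y":-0.01,"z":0,"spin":-0.62,"grip":0.45}]'; python3 meas.py 4;  python3 -m crank '[{"x":0.1,"y":0,"z":0,"spin":-0.31,"grip":0.45},{"x":0.2,"y":-0.01,"z":0,"spin":-0.62,"grip":0.45}]'; python3 meas.py 5
```

```text
t: 3.25
tool_pos: [0.4983, -0.1606, 0.1271]
tool_rot: [0.0, 0.96, -0.281, 0.0]
ft_force: [-1.3, 0.3, 1.1]
gripper_width: 0.456
top ear [350.8 197.9] bearing 45.3 r 0.065 58
side ear [381.  162.8] 33
side ear [338.4 168.7] 58
lid top row 149.02  skirt bottom row 183.02
t 3.35 [ 0.4986 -0.1609  0.127 ] psi -32.7 F [ 0.2  0.3 -0.2] M [ 0.05 -0.01  0.01]
t: 3.55
tool_pos: [0.5034, -0.1635, 0.1268]
tool_rot: [0.0, 0.971, -0.239, 0.0]
ft_force: [-1.1, -0.2, 2.0]
gripper_width: 0.448
top ear [349.4 199.3] bearing 49.9 r 0.065 57
side ear [380.8 161.3] 27
side ear [338.5 170. ] 62
lid top row 149.03  skirt bottom row 183.03
t 3.65 [ 0.5037 -0.1637  0.1267] psi -27.8 F [-1.5  0.3  0.6] M [-0.01  0.02  0.04]
```

```bash
python3 -m crank '[{"x":0.1,"y":0,"z":0,"spin":-0.31,"grip":0.45},{"x":0.2,"y":-0.01,"z":0,"spin":-0.62,"grip":0.45}]'; python3 meas.py 6;  python3 -m crank '[{"x":0.1,"y":0,"z":0,"spin":-0.31,"grip":0.45},{"x":0.2,"y":-0.01,"z":0,"spin":-0.62,"grip":0.45}]'; python3 meas.py 7
```

```text
t: 3.85
tool_pos: [0.5087, -0.1659, 0.1266]
tool_rot: [0.0, 0.98, -0.197, -0.0]
ft_force: [-1.0, 0.4, 1.0]
gripper_width: 0.449
top ear [348.3 200.9] bearing 54.7 r 0.065 58
side ear [380.5 160.3] 24
side ear [338.9 171.4] 60
lid top row 149.00  skirt bottom row 183.02
t 3.95 [ 0.5091 -0.1662  0.1266] psi -22.8 F [ 1.4  0.7 -0.6] M [ 0.05 -0.02 -0.05]
t: 4.15
tool_pos: [0.5143, -0.1679, 0.1264]
tool_rot: [-0.0, 0.988, -0.155, -0.0]
ft_force: [0.0, 0.9, 0.6]
gripper_width: 0.451
top ear [347.3 202.6] bearing 59.5 r 0.065 56
side ear [380.1 158.8] 21
side ear [339.8 172.6] 56
lid top row 149.01  skirt bottom row 183.03
t 4.25 [ 0.5146 -0.1682  0.1264] psi -17.9 F [ 0.2 -0.1 -0.8] M [ 0.    0.03 -0.02]
```

```bash
python3 -m crank '[{"x":0.1,"y":0,"z":0,"spin":-0.31,"grip":0.45},{"x":0.2,"y":-0.01,"z":0,"spin":-0.62,"grip":0.45}]'; python3 meas.py 8;  python3 -m crank '[{"x":0.1,"y":0,"z":0,"spin":-0.31,"grip":0.45},{"x":0.2,"y":-0.01,"z":0,"spin":-0.62,"grip":0.45}]'; python3 meas.py 9
```

```text
t: 4.45
tool_pos: [0.52, -0.1695, 0.1263]
tool_rot: [-0.0, 0.994, -0.112, -0.0]
ft_force: [-1.2, 0.1, 0.7]
gripper_width: 0.45
top ear [346.2 204.3] bearing 64.2 r 0.065 55
side ear [379.7 157. ] 19
side ear [340.9 173.7] 56
lid top row 149.01  skirt bottom row 183.07
t 4.55 [ 0.5204 -0.1696  0.1263] psi -12.9 F [-0.3  0.2 -0.8] M [-0.06  0.06 -0.02]
t: 4.75
tool_pos: [0.5258, -0.1705, 0.1261]
tool_rot: [-0.0, 0.998, -0.069, -0.0]
ft_force: [-2.7, 0.4, -2.0]
gripper_width: 0.45
top ear [345.4 206.5] bearing 70.0 r 0.065 62
side ear [378.8 156. ] 21
side ear [341.9 175. ] 56
lid top row 149.14  skirt bottom row 183.08
t 4.85 [ 0.5261 -0.1706  0.1261] psi -8.0 F [-0.4 -0.3 -0.9] M [-0.04  0.05  0.01]
```

```bash
python3 -m crank '[{"x":0.1,"y":0,"z":0,"spin":-0.31,"grip":0.45},{"x":0.2,"y":-0.01,"z":0,"spin":-0.62,"grip":0.45}]'; python3 meas.py 10
```

```text
t: 5.05
tool_pos: [0.5322, -0.1712, 0.1264]
tool_rot: [0.0, 1.0, -0.026, 0.0]
ft_force: [-0.9, 0.8, 0.2]
gripper_width: 0.451
top ear [345.  208.8] bearing 75.5 r 0.064 55
side ear [377.7 156.4] 15
side ear [343.2 178.4] 52
lid top row 141.14  skirt bottom row 185.22
t 5.15 [ 0.5325 -0.1712  0.1264] psi -3.0 F [0.3 0.1 0. ] M [-0.01  0.01 -0.03]
```

The skirt edge dropped 2.2 px and the ear about 2 px. I'll check that against the prediction for an 8.5 mm drop.

```bash
python3 - <<'E'
from h import *
ms=env.camera_model("side")
C=np.array([.536,-.102]); c=-ms["R"].T@ms["t"]; d=c[:2]-C; d/=np.linalg.norm(d)
for z in(.124,.1155,.109): print(z,proj(ms,np.r_[C+d*.0465,z]),proj(ms,np.r_[C+d*.0465,z+.049]))
E
python3 look.py 10b
```

```text
0.124 [359.9325604  184.41669249] [360.55395073 171.57498413]
0.1155 [359.82862955 186.5645366 ] [360.44335315 173.86060362]
0.109 [359.74989274 188.19171876] [360.35959037 175.59165275]
5.25 [ 0.5323 -0.1712  0.1264] psi -3.04 [-0.08 -0.2   0.53] [-0.01  0.02 -0.  ] 0.453
```

View pics/l10b.png

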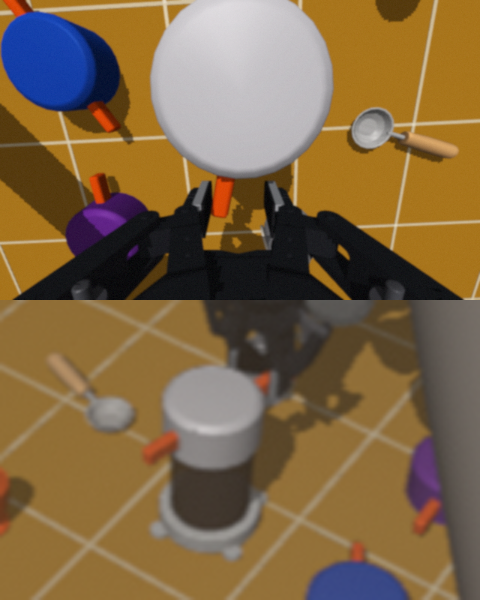

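The lid has dropped: 2.2 px observed against 2.15 px predicted for 8.5 mm. Now I reverse clockwise, lowering the fingers 12 mm while they are free in the gap.

```bash
python3 -m crank '[{"x":-0.1,"y":0,"z":0,"spin":0.31,"grip":0.45},{"x":-0.2,"y":-0.01,"z":0,"spin":0.62,"grip":0.45},{"x":-0.3,"y":-0.02,"z":0.1,"spin":0.94,"grip":0.45},{"x":-0.4,"y":-0.035,"z":0.2,"spin":1.25,"grip":0.45},{"x":-0.5,"y":-0.055,"z":0.3,"spin":1.56,"grip":0.45},{"x":-0.6,"y":-0.08,"z":0.4,"spin":1.88,"grip":0.45},{"x":-0.7,"y":-0.11,"z":0.4,"spin":2.19,"grip":0.45},{"x":-0.8,"y":-0.14,"z":0.4,"spin":2.5,"grip":0.45}]'; python3 meas.py 11
```

```text
t: 6.05
tool_pos: [0.5084, -0.1658, 0.1143]
tool_rot: [0.0, 0.98, -0.2, 0.0]
ft_force: [-0.0, -0.2, -0.4]
gripper_width: 0.45
top ear [344.8 208.3] bearing 74.5 r 0.065 56
side ear [379.2 156.7] 36
side ear [343.2 178.2] 56
lid top row 151.48  skirt bottom row 185.25
t 6.15 [ 0.5083 -0.1657  0.1144] psi -23.0 F [ 0.2  0.5 -0.2] M [-0.05  0.05  0.01]
```

```bash
python3 -m crank '[{"x":-0.1,"y":0,"z":0,"spin":0.31,"grip":0.45},{"x":-0.2,"y":-0.01,"z":0,"spin":0.62,"grip":0.45},{"x":-0.3,"y":-0.02,"z":0,"spin":0.94,"grip":0.45},{"x":-0.4,"y":-0.035,"z":0,"spin":1.25,"grip":0.45}]'; python3 meas.py 12;python3 -m crank '[{"x":-0.1,"y":0,"z":0,"spin":0.31,"grip":0.45},{"x":-0.2,"y":-0.01,"z":0,"spin":0.62,"grip":0.45},{"x":-0.3,"y":-0.02,"z":0,"spin":0.94,"grip":0.45},{"x":-0.4,"y":-0.035,"z":0,"spin":1.25,"grip":0.45}]'; python3 meas.py 13
```

```text
t: 6.55
tool_pos: [0.4982, -0.1603, 0.1145]
tool_rot: [0.0, 0.959, -0.284, 0.001]
ft_force: [0.1, 0.6, 0.1]
gripper_width: 0.451
top ear [345.8 206.2] bearing 68.9 r 0.064 56
side ear [380.8 159.6] 31
side ear [342.1 177. ] 54
lid top row 152.12  skirt bottom row 185.85
t 6.65 [ 0.4979 -0.1601  0.1145] psi -32.9 F [-0.3 -0.5  0.1] M [-0.02  0.02 -0.04]
t: 7.05
tool_pos: [0.4889, -0.153, 0.1145]
tool_rot: [0.0, 0.931, -0.366, 0.001]
ft_force: [1.0, 0.1, -0.3]
gripper_width: 0.45
top ear [346.6 202.3] bearing 59.7 r 0.067 56
side ear [380.8 162.7] 28
side ear [339.4 175.1] 56
lid top row 152.20  skirt bottom row 186.15
t 7.15 [ 0.4885 -0.1528  0.1145] psi -42.8 F [-0.3  0.7  0.2] M [ 0.02  0.05 -0.02]
```

```bash
python3 -m crank '[{"x":-0.1,"y":0,"z":0,"spin":0.31,"grip":0.45},{"x":-0.2,"y":-0.01,"z":0,"spin":0.62,"grip":0.45},{"x":-0.3,"y":-0.02,"z":0,"spin":0.94,"grip":0.45},{"x":-0.4,"y":-0.035,"z":0,"spin":1.25,"grip":0.45},{"x":-0.5,"y":-0.055,"z":0,"spin":1.56,"grip":0.45},{"x":-0.6,"y":-0.08,"z":0,"spin":1.88,"grip":0.45},{"x":-0.7,"y":-0.11,"z":0,"spin":2.19,"grip":0.45},{"x":-0.8,"y":-0.14,"z":0,"spin":2.5,"grip":0.45}]'; python3 meas.py 14
```

```text
t: 7.95
tool_pos: [0.474, -0.1338, 0.1144]
tool_rot: [0.0, 0.853, -0.521, 0.0]
ft_force: [0.5, -1.7, -1.1]
gripper_width: 0.452
top ear [351.9 196.2] bearing 40.5 r 0.066 57
side ear [379.5 168.7] 22
side ear [337.5 170.1] 60
lid top row 152.62  skirt bottom row 186.35
t 8.05 [ 0.4737 -0.1334  0.1143] psi -62.8 F [ 0.3 -1.4 -0.3] M [-0.09  0.01  0.02]
```

```bash
python3 -m crank '[{"x":-0.1,"y":0,"z":0,"spin":0.31,"grip":0.45},{"x":-0.2,"y":-0.01,"z":0,"spin":0.62,"grip":0.45},{"x":-0.3,"y":-0.02,"z":0,"spin":0.94,"grip":0.45},{"x":-0.4,"y":-0.035,"z":0,"spin":1.25,"grip":0.45},{"x":-0.5,"y":-0.055,"z":0,"spin":1.56,"grip":0.45},{"x":-0.6,"y":-0.08,"z":0,"spin":1.88,"grip":0.45},{"x":-0.7,"y":-0.11,"z":0,"spin":2.19,"grip":0.45},{"x":-0.8,"y":-0.14,"z":0,"spin":2.5,"grip":0.45}]'; python3 meas.py 15; python3 look.py 15b
```

```text
t: 8.85
tool_pos: [0.4666, -0.1105, 0.1143]
tool_rot: [0.0, 0.75, -0.662, 0.0]
ft_force: [-0.1, -2.5, -1.9]
gripper_width: 0.45
top ear [358.9 191.8] bearing 20.8 r 0.066 53
side ear [337.6 165.3] 48
side ear [387.5 175. ] 8
lid top row 153.09  skirt bottom row 186.42
t 8.95 [ 0.4664 -0.1101  0.1142] psi -82.8 F [-0.  -0.7  0.2] M [-0.07 -0.01 -0.03]
9.05 [ 0.4666 -0.1101  0.1143] psi -82.74 [ 0.19 -0.11 -0.28] [ 0.01 -0.05 -0.02] 0.45
```

View pics/l15b.png

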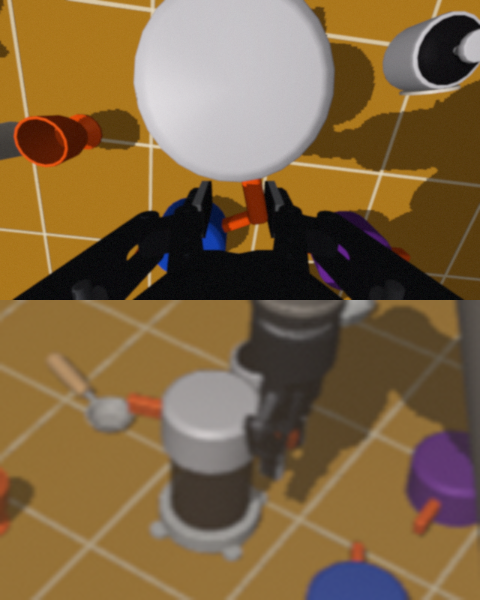

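```bash
python3 -m crank '[{"x":-0.1,"y":0,"z":0,"spin":0.31,"grip":0.45},{"x":-0.2,"y":-0.01,"z":0,"spin":0.62,"grip":0.45},{"x":-0.3,"y":-0.02,"z":0,"spin":0.94,"grip":0.45},{"x":-0.4,"y":-0.035,"z":0,"spin":1.25,"grip":0.45},{"x":-0.5,"y":-0.055,"z":0,"spin":1.56,"grip":0.45},{"x":-0.6,"y":-0.08,"z":0,"spin":1.88,"grip":0.45}]'; python3 meas.py 16
```

```text
t: 9.65
tool_pos: [0.4668, -0.0922, 0.1143]
tool_rot: [-0.0, -0.657, 0.754, -0.0]
ft_force: [0.7, -1.6, -1.0]
gripper_width: 0.45
top ear [365.2 190.6] bearing 5.7 r 0.066 48
side ear [339.5 161.2] 36
side ear [383.3 180. ] 34
lid top row 153.14  skirt bottom row 186.89
t 9.75 [ 0.4667 -0.0919  0.1143] psi 262.2 F [-1.2 -0.4 -1.2] M [-0.02 -0.06 -0.04]
```

```bash
python3 -m crank '[{"x":-0.1,"y":0,"z":0,"spin":0.31,"grip":0.45},{"x":-0.2,"y":-0.01,"z":0,"spin":0.62,"grip":0.45}]'; python3 meas.py 17
```

```text
t: 9.95
tool_pos: [0.4678, -0.0863, 0.1143]
tool_rot: [-0.0, -0.624, 0.782, -0.0]
ft_force: [-1.5, -1.6, -1.1]
gripper_width: 0.451
top ear [367.3 190.7] bearing 0.6 r 0.065 50
side ear [340.  159.7] 31
side ear [381.7 180.8] 42
lid top row 153.16  skirt bottom row 186.94
t 10.05 [ 0.4678 -0.086   0.1143] psi 257.2 F [-1.  -1.1 -0.4] M [ 0.01  0.01 -0.02]
```

```bash
python3 -m crank '[{"x":-0.1,"y":0,"z":0,"spin":0.31,"grip":0.45}]'; python3 meas.py 18
```

```text
t: 10.15
tool_pos: [0.4684, -0.0835, 0.1143]
tool_rot: [-0.0, -0.607, 0.795, -0.0]
ft_force: [-0.1, -0.9, -0.6]
gripper_width: 0.452
top ear [368.4 190.7] bearing 358.0 r 0.065 49
side ear [340.7 159.2] 29
side ear [381.  181.3] 43
lid top row 153.17  skirt bottom row 186.99
t 10.25 [ 0.4684 -0.0831  0.1143] psi 254.8 F [ 0.2 -0.8 -0.8] M [-0.03  0.05 -0.01]
```

```bash
python3 -m crank '[{"x":-0.1,"y":0,"z":0,"spin":0.31,"grip":0.45}]'; python3 meas.py 19
```

```text
t: 10.35
tool_pos: [0.4692, -0.0806, 0.1143]
tool_rot: [-0.0, -0.59, 0.808, -0.0]
ft_force: [0.7, -0.4, -0.7]
gripper_width: 0.45
top ear [369.3 190.8] bearing 355.8 r 0.065 47
side ear [341.3 158.7] 26
side ear [380.3 181.7] 48
lid top row 153.15  skirt bottom row 187.09
t 10.45 [ 0.4692 -0.0802  0.1143] psi 252.3 F [ 0.6 -0.8 -0.3] M [-0.06  0.04 -0.05]
```

```bash
python3 -m crank '[{"x":-0.1,"y":0,"z":0,"spin":0.31,"grip":0.45}]'; python3 meas.py 20
```

```text
t: 10.55
tool_pos: [0.4701, -0.0777, 0.1143]
tool_rot: [-0.0, -0.572, 0.82, -0.0]
ft_force: [0.4, -1.5, -0.1]
gripper_width: 0.449
top ear [370.2 190.6] bearing 353.7 r 0.065 48
side ear [342.  158.1] 23
side ear [379.5 182.4] 48
lid top row 153.14  skirt bottom row 187.19
t 10.65 [ 0.4702 -0.0773  0.1143] psi 249.8 F [ 0.7 -0.8  0.5] M [-0.04  0.02  0.04]
```

```bash
python3 -m crank '[{"x":-0.1,"y":0,"z":0,"spin":0.31,"grip":0.45}]'; python3 meas.py 21
```

```text
t: 10.75
tool_pos: [0.4709, -0.0749, 0.1142]
tool_rot: [-0.0, -0.554, 0.832, 0.0]
ft_force: [-3.0, -1.2, 0.6]
gripper_width: 0.453
top ear [371.8 191.2] bearing 349.8 r 0.064 47
side ear [342.8 157.4] 21
side ear [378.5 182.8] 50
lid top row 153.09  skirt bottom row 187.19
t 10.85 [ 0.4707 -0.0745  0.1142] psi 247.3 F [-1.  -1.3 -0.3] M [-0.14  0.22 -0.03]
```

```bash
python3 -m crank '[{"x":-0.1,"y":0,"z":0,"spin":0.31,"grip":0.45}]'; python3 meas.py 22
```

```text
t: 10.95
tool_pos: [0.4713, -0.0727, 0.1141]
tool_rot: [-0.001, -0.537, 0.844, 0.0]
ft_force: [-5.7, -12.0, -0.9]
gripper_width: 0.454
top ear [372.5 191.2] bearing 348.1 r 0.065 48
side ear [343.9 157.2] 22
side ear [377.8 183.3] 54
lid top row 153.07  skirt bottom row 187.22
t 11.05 [ 0.4712 -0.0729  0.1141] psi 244.9 F [-5.6 -7.6 -0.5] M [-1.17  0.74  0.07]
```

```bash
python3 -m crank '[{"x":-0.1,"y":0,"z":0,"spin":0.31,"grip":0.45}]'; python3 meas.py 23
```

```text
t: 11.15
tool_pos: [0.4719, -0.072, 0.114]
tool_rot: [-0.003, -0.519, 0.855, -0.001]
ft_force: [-10.1, -24.1, 0.4]
gripper_width: 0.45
top ear [372.7 191.5] bearing 347.5 r 0.064 48
side ear [344.1 157. ] 21
side ear [377.5 183.2] 57
lid top row 153.31  skirt bottom row 187.22
t 11.25 [ 0.4719 -0.0721  0.114 ] psi 242.5 F [ -8.6 -17.2   0.3] M [-2.64  1.31  0.16]
```

The force climbed to about 26 N, bearing stopped at 347.5° and the skirt row levelled at 187.2, so the lid is home on the stop. I back off to mid-gap and then rise.

```bash
python3 -m crank '[{"x":0.1,"y":0,"z":0,"spin":-0.31,"grip":0.45},{"x":0.2,"y":-0.01,"z":0,"spin":-0.62,"grip":0.45},{"x":0.3,"y":-0.02,"z":0,"spin":-0.94,"grip":0.45},{"x":0.4,"y":-0.035,"z":0,"spin":-1.25,"grip":0.45},{"x":0.53,"y":-0.06,"z":0,"spin":-1.65,"grip":0.45},{"x":0.53,"y":-0.06,"z":0,"spin":-1.65,"grip":0.45}]'; python3 meas.py 24; python3 look.py 24b
```

```text
t: 11.85
tool_pos: [0.4678, -0.0843, 0.1143]
tool_rot: [0.0, -0.613, 0.79, -0.0]
ft_force: [0.3, -0.9, 0.0]
gripper_width: 0.45
top ear [372.1 191.3] bearing 349.0 r 0.064 47
side ear [343.8 157. ] 24
side ear [379.3 184.2] 34
lid top row 153.31  skirt bottom row 187.18
t 11.95 [ 0.4679 -0.084   0.1143] psi 255.4 F [ 0.4 -0.5 -0.3] M [0.07 0.01 0.  ]
12.05 [ 0.4679 -0.0839  0.1143] psi 255.43 [-0.69 -0.27  0.28] [-0.   -0.02 -0.01] 0.451
```

View pics/l24b.png

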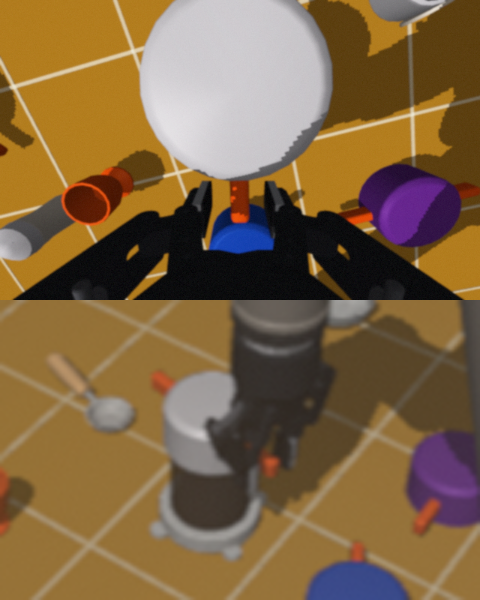

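The ear at (240,200) is centred in the gap and touching neither finger, so I rise straight up.

```bash
python3 -m crank '[{"x":0,"y":0,"z":-0.5,"spin":0,"grip":0.45},{"x":0,"y":0,"z":-1.2,"spin":0,"grip":0.45},{"x":0,"y":0,"z":-2.2,"spin":0,"grip":0.45},{"x":0,"y":0,"z":-3.5,"spin":0,"grip":0.45},{"x":0,"y":3,"z":-4.5,"spin":0,"grip":0.45},{"x":0,"y":4,"z":-4.5,"spin":0,"grip":0.45},{"x":0,"y":4,"z":-4.5,"spin":0,"grip":0.45},{"x":0,"y":4,"z":-4.5,"spin":0,"grip":0.45}]'; python3 meas.py 25; python3 look.py 25b
python3 - <<'E'
import cv2,numpy as np
t=cv2.imread("pics/t25.png"); s=cv2.imread("pics/s25b.png")
cv2.imwrite("pics/f.png",np.vstack([t[130:310,210:530],s[90:290,230:550]]).repeat(1,0))
E
```

```text
t: 12.85
tool_pos: [0.3496, -0.0528, 0.2502]
tool_rot: [0.0, -0.612, 0.791, -0.001]
ft_force: [1.0, -0.3, -0.3]
gripper_width: 0.448
top ear [372.1 191.3] bearing 349.0 r 0.064 47
top ear [362.8 237.5] bearing 165.1 r 0.064 59
side ear [343.7 157. ] 24
side ear [376.7 182.4] 72
lid top row 153.28  skirt bottom row 187.16
t 12.95 [ 0.3521 -0.0538  0.2498] psi 255.4 F [ 0.2 -0.5 -0.5] M [ 0.01 -0.04  0.01]
13.05 [ 0.3526 -0.054   0.2492] psi 255.44 [-0.61  0.37 -0.62] [-0.02 -0.01  0.01] 0.448
```

View pics/f.png

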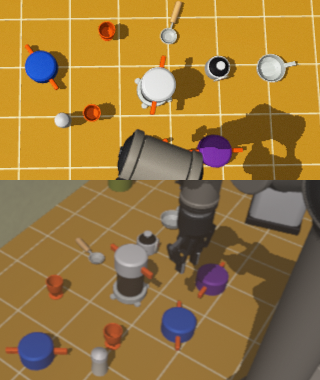

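View pics/l25b.png

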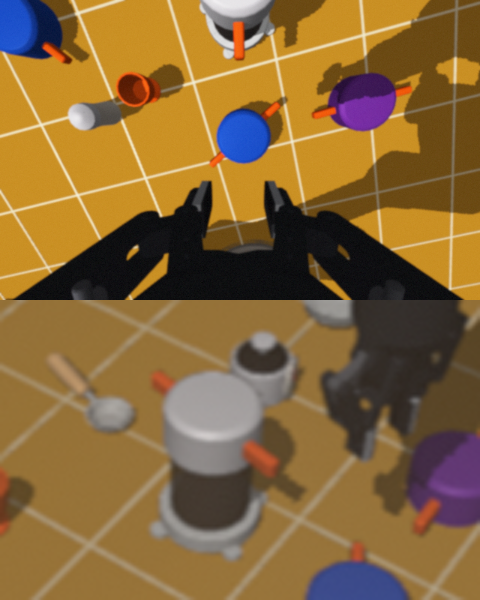

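```bash
python3 -c "
from h import *
print(tri(env.camera_model('top'),(372.1,191.3),env.camera_model('side'),(343.7,157.0)),tri(env.camera_model('top'),(362.8,237.5),env.camera_model('side'),(376.7,182.4)))
env.close_job()"
```

```text
(array([ 0.60101901, -0.11408633,  0.1391908 ]), np.float64(0.002843893084500032)) (array([ 0.47417554, -0.0869686 ,  0.13395844]), np.float64(0.0014633906020211748))
the job is handed in; nothing more can be done
```

The lid is home against its stop and the job was handed in at about 13 s. I put the slightly open fingers either side of the near orange ear and never gripped it.

- **Backward turn:** Turned anticlockwise, the lid dropped into the thread after about 40°. The skirt edge fell 2.2 px in the side view, against 2.15 px predicted for 8.5 mm.
- **Forward turn:** Turned clockwise, it stopped firmly about 86° from the drop, inside the expected 80 to 105°. The force reached about 26 N at the stop, under the 40 N limit. I then backed the fingers to mid-gap, rose clear and retreated.

**Last checks:**
- The bearing held at about 348° before and after release, within about 1° of measurement noise.
- The skirt edge sat 4.1 px below its start. Home predicts 3.8 px, so this agrees only roughly.
- Triangulating the ears gave heights of 139 and 134 mm, against 131 mm expected at home. The two rays missed each other by 1.5 to 3 mm, and few ear pixels were visible, so I did not rely on this check.
- In the final pictures the timer, egg cups, shaker, poacher, teaspoon and coloured look-alikes appear where they started. I compared these by eye only, and one blue look-alike was hidden by the arm in the final top view but visible in the others.

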